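# Cull the misshapen saddle clips onto the reject bar

### The job

Four dark steel saddle clips sit astride the white fixture block; two are misshapen, one with a leg splayed outward and one with a leg cut short. Take those two off the block and hang them astride the horizontal reject bar, one leg either side of the bar, and leave them hanging there. Leave the two sound clips in place on the block and do not disturb the glass jar or the shoulder screw standing nearby.

Things in the scene. Friction and masses are not known exactly. Their poses are not given: they have to be found in the camera images.
- clip_splayed: Dark steel inverted-U saddle clip, 0.2 kg, astride the white block: flat bridge 60 (x) by 30 (y) by 14 mm thick; two legs 30 mm wide, 6 mm thick, hang from its x ends, 46 mm apart inside. Origin: centre of the bridge's underside, z up, y along the block. Misshapen: the +x leg (66 mm) splays outward 38 degrees, its foot 40 mm beyond the bridge's end; the other is straight, 66 mm.
- clip_short: Dark steel inverted-U saddle clip, 0.2 kg, astride the white block: flat bridge 60 (x) by 30 (y) by 14 mm thick; two legs 30 mm wide, 6 mm thick, hang from its x ends, 46 mm apart inside. Origin: centre of the bridge's underside, z up, y along the block. Misshapen: the +x leg is only 36 mm long; the other is straight, 66 mm.
- clip_good_a: Dark steel inverted-U saddle clip, 0.2 kg, astride the white block: flat bridge 60 (x) by 30 (y) by 14 mm thick; two legs 30 mm wide, 6 mm thick, hang from its x ends, 46 mm apart inside. Origin: centre of the bridge's underside, z up, y along the block. Sound: both legs straight and 66 mm long. It stays on the block.
- clip_good_b: Dark steel inverted-U saddle clip, 0.2 kg, astride the white block: flat bridge 60 (x) by 30 (y) by 14 mm thick; two legs 30 mm wide, 6 mm thick, hang from its x ends, 46 mm apart inside. Origin: centre of the bridge's underside, z up, y along the block. Sound: both legs straight and 66 mm long. It stays on the block.
- block: Glossy white delrin fixture block, fixed to the bench: 36 mm (x) by 320 mm (y) by 80 mm high, with a foot 60 by 340 mm, 8 mm high. The clips sit along its top about 80 mm apart. Origin: centre of its underside; y along its length.
- reject_bar: Reject stand, fixed: dark base plate 70 (x) by 290 (y) by 10 mm, posts of 20 mm diameter at y -130 and +130 mm, and a round horizontal steel tube of 30 mm diameter along y between the post tops, its axis 150 mm up. Nothing stands above the bar. Empty at the start. Origin: centre of the base's underside.
- bar_mid (a point): Midpoint of the reject bar, on its axis (15 mm below its top); y along the bar, z up. The bar is free for about 115 mm either way.
- jar: Squat closed glass jar of brass spacers, 74 mm diameter, 63 mm high; origin: centre of its underside. A bystander.
- screw: Titanium shoulder screw standing on its 32 mm head, 85 mm high; origin: centre of its underside. A bystander.
Not all that is in view belongs to the job. What is shaped like the clip_splayed but blue or pink is not meant.

How it is judged:
At the end, for the whole second after the job is handed in: Both misshapen clips hang at rest astride the reject bar: middle of the bridge underside within 30 mm of the bar sideways, 10 mm below to 35 mm above its axis, 120 mm from its middle along it at most, leaning under 50 degrees. Sound clips on the block, shifted under 20 mm (x of clip_splayed in the frame of bar_mid between -0.03 and 0.03 m and y of clip_splayed in the frame of bar_mid between -0.12 and 0.12 m and z of clip_splayed in the frame of bar_mid between -0.01 and 0.035 m and angle between each of clip_splayed, clip_short's own z axis and vertical below 0.9 rad and contact force between each of clip_splayed, clip_short and reject_bar above 0.3 N and linear speed of each of clip_splayed, clip_short below 0.03 m/s and angular speed of each of clip_splayed, clip_short below 0.4 rad/s and x of clip_short in the frame of bar_mid between -0.03 and 0.03 m and y of clip_short in the frame of bar_mid between -0.12 and 0.12 m and z of clip_short in the frame of bar_mid between -0.01 and 0.035 m and z of each of clip_good_a, clip_good_b in the frame of block above 0.075 m); the robot touches nothing.
It fails at once if a sound clip is shifted more than 20 mm (distance of any of clip_good_a, clip_good_b from where it was at the start of the episode above 0.02 m).
It fails at once if the jar or the shoulder screw is shifted more than 30 mm (distance of any of jar, screw from where it was at the start of the episode above 0.03 m).
It also fails if it takes over 58 s, if anything falls off the work surface, if the arm or the gripper's body presses on something with over 40 N, if the wrist force passes 120 N, or if a joint passes its speed limit or range.

### The arm

A 6-joint arm with a two-finger parallel gripper is mounted at the origin on the work surface. World frame = base frame: x ahead of the robot, y to its left, z up, the work surface at z = 0. Lengths are in m, angles in rad, forces in N, time in s.
With the tool pointing down it reaches from about 0.375 to 0.975 m from the base axis. Payload 3.8 kg.
Tool frame: the origin (TCP) lies at the centre of the arm's flange, where the gripper is bolted on; the fingertips stand 173 mm ahead of it and the grasp point (between the pads) lies 155 mm ahead of it (bot.tip_reach is the distance from the TCP to the fingertips, in m); z points along the fingers, y is the line along which they close (so a half turn about z gives the same grasp; the last joint's range is limited). The gripper opens to 85 mm and grips with 20 to 120 N. Pads are 22 mm wide; open, the fingers measure 114 mm over their backs; the gripper's body (76 mm by 85 mm) begins 54 mm behind the grasp point. The pads swing forward as they close: fully open they stand 13 mm farther back than shut.
Start: joints at [-1.217, 0.264, 1.604, -0, 1.274, -0.037], TCP at [0.257, -0.624, 0.405] pointing down, gripper open.
Joint ranges: [-2.63, 2.63], [-0.94, 2.18], [0.31, 2.57], [-1.31, 4.45], [0, 2.66], [-2.55, 2.55]. Speed limits (rad/s): [2.57, 2.57, 3.14, 3.14, 3.14, 3.14].

### API

Orientations are given as a rotation vector (axis times angle).
In Python, from workcell import bot gives the robot as it stands.
- The arm moves only by the tool drive_tool, never from a script. Its arguments are lists of equal length, an entry for each row: "claw": the finger opening in mm, from 0 to 85.4; "slide": the shift along the world's x, y, z each as a share of 0.5 m, from -1 to 1, a list of three; "yaw": the turn about the world's z as a share of 180 degrees, from -1 to 1. A call has 1 to 8 rows; each row is the pose to reach, as a shift and turn from the pose commanded when the call began, turning the shorter way round; what a row does not reach only later rows make up. A row lasts 1/12 s, in which the tool goes at most 41.7 mm and 7.16 degrees, less where a joint would pass 70% of its speed; a pose out of reach is approached as far as the arm can. A call with a number of a shift or a turn outside -1 to 1 is refused whole. A call with a gripper value outside its range is refused whole. The fingers move at their own pace and stop on an object; "newtons" is the grip in N (left out, the last holds). Time passes only in rows, so rows that repeat a pose let the fingers close. It gives the time, the measured TCP pose, the force, the opening and the grip force at its end, in the units of the state.
- bot.read_state(): the state, without advancing time (a new reading comes with each control period).
- bot.read_camera(name): name is "side" or "top" or "wrist"; returns a dict with "color" (384x512x3 uint8, red, green, blue), "depth" (384x512 float32, m along the optical axis (not along the pixel's ray), 0 where there is no reading), "mtx" (3x3 intrinsics, pixels), "eye" and "rotation" of the camera in the world. Camera axes: x right, y up, looking along -z (the intrinsics and any distortion apply to the point x, -y, -z); pixel columns grow to the right and rows downward; lengths in m; the calibration is good to about 2 mm. A picture is of the moment at which its call begins.
- bot.finish_job(): hands the job in; it is judged then, once.
The state is a dict: "time": time; "q": joint angles; "joint_vel": joint speeds; "joint_torque": joint torques, N m; "tool_pos": TCP position; "tcp_rot": TCP orientation; "wrist_force": force on the tool from outside, world axes, zero at the start; "torque": the same for the moment, N m; "width": opening from 0.0 (shut) to 1.0 (fully open); "grip_force": force on a finger pad.
Only numpy, scipy, OpenCV 4.12 (cv2) and the standard library are available. Lean on these libraries where they do the work, as an engineer would, in place of code of your own. Each camera call takes 0.05 s, during which the arm holds its last target. There are 200 camera calls.

## Working session

There is one attempt and no reset: what is moved stays moved. The work goes in short steps, Python scripts to look and compute and a tool call to move; the robot and the scene stay as the last step left them, time stands still between calls to the robot, and variables do not carry over. Pictures are saved under pics/ and viewed, at most 10 in all, crops included, and the job is handed in when it is done.

Besides the shell and the picture viewer there is one more tool, called after "Emit:" in YAML: its name, and indented under it one key for each argument. drive_tool: Moves the arm, as the interface text tells. Shift numbers are shares of 0.5 m and turn numbers shares of 180 degrees, none past 1 either way. Its arguments: {"type":"object","properties":{"claw":{"type":"array","items":{"type":"number"}},"slide":{"type":"array","items":{"type":"array","items":{"type":"number"}}},"yaw":{"type":"array","items":{"type":"number"}},"newtons":{"type":"number"}},"required":["claw","slide","yaw"]}

```bash
mkdir -p pics; cat > h.py <<'E'
import numpy as np, cv2
from workcell import bot
def cam(n,save=None):
    c=bot.read_camera(n)
    if save: np.savez(f'pics/{save}.npz',**{k:c[k] for k in('color','depth','mtx','eye','rotation')}); cv2.imwrite(f'pics/{save}.png',c['color'][:,:,::-1])
    return c
def cloud(c):
    d=c['depth'];v,u=np.mgrid[:d.shape[0],:d.shape[1]];K=c['mtx']
    p=np.stack([(u-K[0,2])/K[0,0]*d,-(v-K[1,2])/K[1,1]*d,-d],-1)
    return p@np.asarray(c['rotation']).T+np.asarray(c['eye'])
E
python3 - <<'E'
from h import *
a=cam('top','top1');b=cam('side','side1')
for c in(a,b): print(c['eye'],c['rotation'],c['mtx'])
print(bot.read_state())
E
```

```text
[ 0.44080124 -0.05303531  1.08343221] [ 0.07694718 -0.08205811 -1.59348807] [[368.81497743   0.         260.10684394]
 [  0.         368.81497743 190.5211817 ]
 [  0.           0.           1.        ]]
[0.43381549 0.94612769 0.73754047] [ 0.08993221 -1.46952399 -2.65048581] [[484.96502547   0.         250.88121537]
 [  0.         484.96502547 188.010317  ]
 [  0.           0.           1.        ]]
{'time': 0.1, 'q': array([-1.21687945e+00,  2.64706277e-01,  1.60524099e+00, -6.79259869e-06,
        1.27367849e+00, -3.69370965e-02]), 'joint_vel': array([-0.00095066, -0.00157594, -0.00209164,  0.0010766 ,  0.00177406,
       -0.00070686]), 'joint_torque': array([ 2.58159398e-04, -5.16707754e+01, -3.68589771e+01, -5.64413881e-05,
        6.26260051e-03, -3.95627842e-05]), 'tool_pos': array([ 0.25702974, -0.62382183,  0.40346505]), 'tcp_rot': array([-3.07982290e+00, -6.09664881e-01,  5.13778307e-04]), 'wrist_force': array([-0.78827147,  0.3084259 ,  0.08154464]), 'torque': array([0.03079009, 0.01079541, 0.01501033]), 'grip_force': 0.0, 'width': 1.0025084822148718}
```

Rotation is a rotation vector; I'll fix the helper and look.

```bash
sed -i "s/np.asarray(c\['rotation'\]).T/cv2.Rodrigues(np.asarray(c['rotation']))[0].T/" h.py
```

```text
(no output)
```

View pics/top1.png

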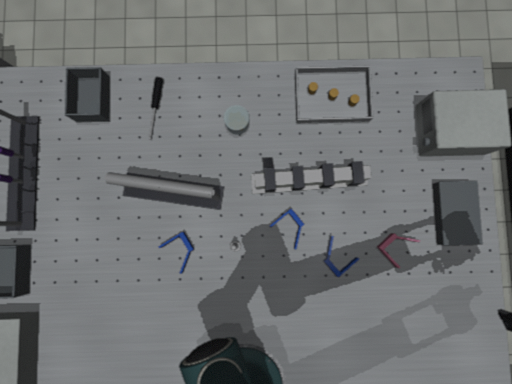

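View pics/side1.png

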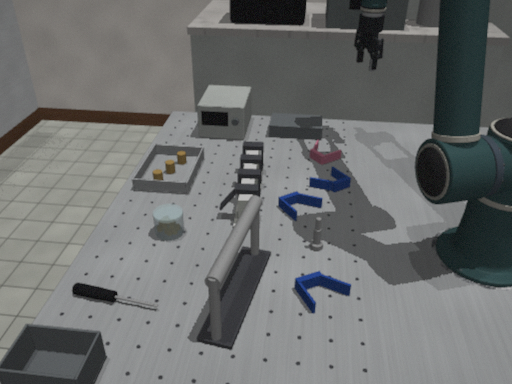

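The top view shows the clips at (269,177), (298,176), (327,174) and (357,172), and the bar from (112,180) to (212,191). The splayed clip is at (269,177), nearest the bar, with its leg towards +x. The blue and pink shapes are decoys. Next I'll measure heights and positions, and enlarge the image to find the short leg.

```bash
python3 - <<'E'
from h import *
for n in('top1','side1'):
    c=np.load(f'pics/{n}.npz');P=cloud(c)
    if n=='top1':
        for u,v in[(269,182),(298,178),(327,176),(357,173),(283,180),(312,178),(115,180),(160,185),(210,191),(236,118),(236,243)]:
            print(u,v,P[v,u].round(4),c['color'][v,u])
        Q=P[100:240,80:400].reshape(-1,3)
    g=c['color'].max(2).astype(int)
    np.save(f'pics/{n}_P.npy',P)
    # bar top: points z .14-.18
    m=(P[...,2]>.145)&(P[...,2]<.18)&(P[...,1]<.45)&(P[...,1]>-.0)&(P[...,0]>.3)&(P[...,0]<.6)
    q=P[m];print(n,'bar',len(q),q.min(0),q.max(0),np.percentile(q[:,2],95)); print(cv2.fitLine(q[:,:2].astype(np.float32),cv2.DIST_L2,0,.01,.01).ravel())
    m=(P[...,2]>.082)&(P[...,2]<.11)&(P[...,1]<.02)&(P[...,1]>-.4)&(P[...,0]>.35)&(P[...,0]<.6)
    k,l,s,ce=cv2.connectedComponentsWithStats((m&(g<110)).astype(np.uint8))
    for i in range(1,k):
        if s[i,4]>15:
            q=P[l==i];print(s[i],q.mean(0).round(4),q.min(0).round(3),q.max(0).round(3),np.median(q[:,2]))
            print(cv2.minAreaRect(q[:,:2].astype(np.float32)*1000))
c=cv2.imread('pics/side1.png')[130:230,215:285];t=cv2.imread('pics/top1.png')[145:205,240:380]
c=cv2.resize(c,None,fx=6,fy=6,interpolation=2)[:560];t=cv2.resize(t,None,fx=2.6,fy=2.6,interpolation=2)
o=np.zeros((600,800,3),np.uint8);o[:c.shape[0],:c.shape[1]]=c;o[:t.shape[0],425:425+t.shape[1]]=t[:,:375]
cv2.imwrite('pics/crop1.png',o)
E
```

```text
269 182 [ 0.5635 -0.0821  0.0941] [61 62 67]
298 178 [ 0.5727 -0.161   0.0924] [58 60 65]
327 176 [ 0.5758 -0.2392  0.0958] [57 58 62]
357 173 [ 0.5825 -0.3215  0.0929] [58 57 63]
283 180 [ 0.5694 -0.1208  0.0837] [146 146 148]
312 178 [ 0.5732 -0.2005  0.0819] [146 147 148]
115 180 [0.5691 0.3063 0.1643] [123 125 126]
160 185 [0.5538 0.1936 0.1638] [131 132 134]
210 191 [0.5355 0.0681 0.1657] [127 128 130]
236 118 [0.7528 0.0058 0.062 ] [121 130 126]
236 243 [0.3996 0.0145 0.0235] [68 69 70]
top1 bar 1277 [0.51888952 0.05801799 0.14574237] [0.59109161 0.33391977 0.16958218] 0.16737559358990017
[0.16569678 0.9861767  0.55447733 0.19473368]
[322 167  13  19 202] [ 0.575 -0.242  0.094] [ 0.552 -0.258  0.082] [ 0.6   -0.228  0.099] 0.09446571485425048
((575.8820190429688, -243.3195343017578), (48.13187026977539, 28.64691162109375), 3.379631280899048)
[352 167  13  17 195] [ 0.577  -0.3225  0.0939] [ 0.555 -0.34   0.082] [ 0.6   -0.309  0.099] 0.09472182904164528
((578.11865234375, -323.89044189453125), (44.5268440246582, 30.176685333251953), 2.4307966232299805)
[264 169  13  21 227] [ 0
[... 716 characters left out ...]
26947021484, 37.696475982666016), 5.250109672546387)
[244 155  18   9 142] [ 0.5759 -0.2357  0.0906] [ 0.553 -0.258  0.083] [ 0.6   -0.223  0.097] 0.09144197669777726
((576.6990966796875, -240.28851318359375), (47.102516174316406, 33.4532470703125), 3.7838261127471924)
[240 169  20  10 174] [ 0.574  -0.1541  0.0909] [ 0.548 -0.176  0.082] [ 0.6   -0.14   0.096] 0.09211433391836477
((574.5647583007812, -158.5713653564453), (51.026832580566406, 34.279972076416016), 3.4168479442596436)
[235 184  23  10 212] [ 0.5726 -0.0767  0.0911] [ 0.545 -0.099  0.082] [ 0.6   -0.062  0.096] 0.09205205913573472
((573.543701171875, -80.6734619140625), (55.18770217895508, 34.95537567138672), 5.423821449279785)
```

View pics/crop1.png

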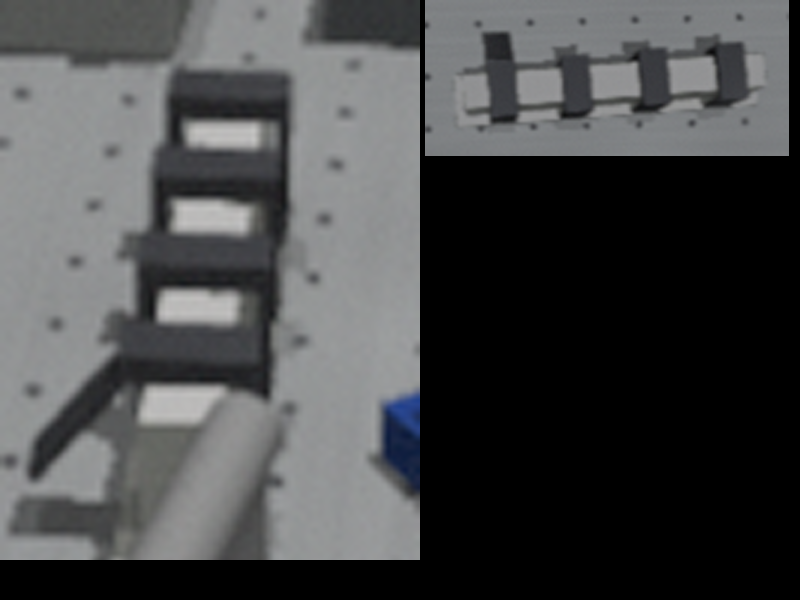

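The crop shows the splayed leg clearly at (75,420), but no view shows the +x feet of the other three. I'll get the exact clip and block geometry, then look from the +x side with the wrist camera.

```bash
python3 - <<'E'
from h import *
from scipy.spatial.transform import Rotation as R
for n in('top1','side1'):
    c=np.load(f'pics/{n}.npz');P=cloud(c);g=c['color'].max(2).astype(int)
    m=(P[...,2]>.086)&(P[...,2]<.11)&(P[...,1]<.02)&(P[...,1]>-.4)&(P[...,0]>.5)&(P[...,0]<.7)
    k,l,s,ce=cv2.connectedComponentsWithStats((m&(g<100)).astype(np.uint8))
    C=[]
    for i in range(1,k):
        if s[i,4]>15:
            q=P[l==i];r=cv2.minAreaRect(q[:,:2].astype(np.float32)*1000);C.append(r[0]);print(n,np.round(r[0]),np.round(r[1]),round(r[2]),np.median(q[:,2]).round(4))
    C=np.array(C,np.float32);print(cv2.fitLine(C,2,0,.01,.01).ravel())
w=cam('wrist','w1');s=bot.read_state();T=R.from_rotvec(s['tcp_rot'])
print('cam in tool',T.inv().apply(w['eye']-s['tool_pos']),(T.inv()*R.from_rotvec(w['rotation'])).as_matrix().round(3),w['mtx'])
print(T.as_matrix().round(3))
E
```

```text
top1 [ 586. -324.] [60. 32.] 3 0.0949
top1 [ 582. -243.] [60. 30.] 2 0.0948
top1 [574. -84.] [60. 30.] 4 0.0946
top1 [ 577. -162.] [60. 30.] 3 0.0948
[ 5.4727096e-02 -9.9850136e-01  5.7957648e+02 -2.0325272e+02]
side1 [ 587. -320.] [56. 38.] 6 0.0916
side1 [ 582. -240.] [59. 33.] 4 0.0919
side1 [ 578. -158.] [58. 33.] 3 0.0925
side1 [576. -80.] [59. 35.] 6 0.0923
[ 4.8333120e-02 -9.9883127e-01  5.8076489e+02 -1.9973503e+02]
cam in tool [ 7.26157182e-02 -2.48886021e-05  3.08325603e-02] [[ 0.001  0.958  0.286]
 [ 1.    -0.001  0.   ]
 [ 0.     0.286 -0.958]] [[282.15964191   0.         251.8637804 ]
 [  0.         282.15964191 191.26514347]
 [  0.           0.           1.        ]]
[[ 0.925  0.381 -0.001]
 [ 0.381 -0.925  0.002]
 [ 0.    -0.002 -1.   ]]
```

Emit:
drive_tool:
  claw: [85,85,85,85,85,85,85,85]
  slide:
    - [0.49,0.42,-0.05]
    - [0.49,0.42,-0.05]
    - [0.49,0.42,-0.05]
    - [0.49,0.42,-0.05]
    - [0.49,0.42,-0.05]
    - [0.49,0.42,-0.05]
    - [0.49,0.42,-0.05]
    - [0.49,0.42,-0.05]
  yaw: [-0.108,-0.108,-0.108,-0.108,-0.108,-0.108,-0.108,-0.108]

```text
time: 0.82
tool_pos: [0.5039, -0.4117, 0.379]
tcp_rot: [-3.139, -0.083, 0.0]
wrist_force: [-0.3, 0.5, -1.3]
width: 0.997
grip_force: 0.0
```

Emit:
drive_tool:
  claw: [60,60,60,60,60,60,60,60]
  slide:
    - [0.49,0.42,-0.06]
    - [0.49,0.42,-0.06]
    - [0.49,0.42,-0.06]
    - [0.49,0.42,-0.06]
    - [0.49,0.42,-0.06]
    - [0.49,0.42,-0.06]
    - [0.49,0.42,-0.06]
    - [0.49,0.42,-0.06]
  yaw: [0,0,0,0,0,0,0,0]

```text
time: 1.48
tool_pos: [0.749, -0.2013, 0.3486]
tcp_rot: [-3.14, -0.083, 0.001]
wrist_force: [0.3, -0.8, 0.6]
width: 0.706
grip_force: 0.0
```

```bash
python3 - <<'E'
from h import *
c=cam('wrist','w2')['color'][:,:,::-1]
cv2.imwrite('pics/w2b.png',cv2.resize(c,(768,576),interpolation=2))
E
```

```text
(no output)
```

View pics/w2b.png

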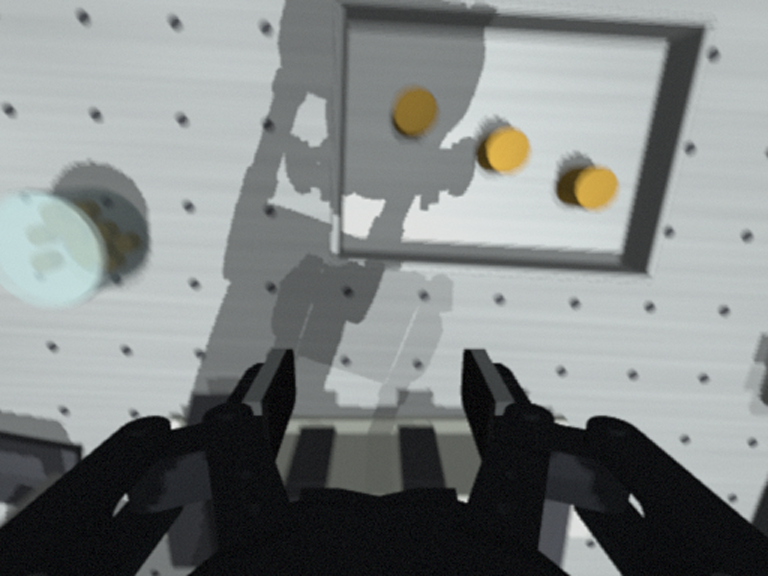

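Seen through the fingers, the +x legs of clips 2 (315,450) and 3 (420,450) both reach the same low row, about 428. So both look full length on that side. I'll shift in y to compare clip 4.

Emit:
drive_tool:
  claw: [85,85,85,85]
  slide:
    - [0.04,-0.16,0.04]
    - [0.04,-0.16,0.04]
    - [0.04,-0.16,0.04]
    - [0.04,-0.16,0.04]
  yaw: [0,0,0,0]

```text
time: 1.87
tool_pos: [0.7671, -0.2868, 0.3698]
tcp_rot: [3.14, 0.076, 0.001]
wrist_force: [0.1, -0.1, -0.5]
width: 0.996
grip_force: 0.0
```

```bash
python3 - <<'E'
from h import *
c=cam('wrist','w3')['color'][:,:,::-1]
a=cv2.imread('pics/w2.png')[230:340,160:350]; b=c[230:340,160:350]
cv2.imwrite('pics/w3b.png',cv2.resize(np.hstack([a,b]),None,fx=2.1,fy=3,interpolation=2))
E
```

```text
(no output)
```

View pics/w3b.png

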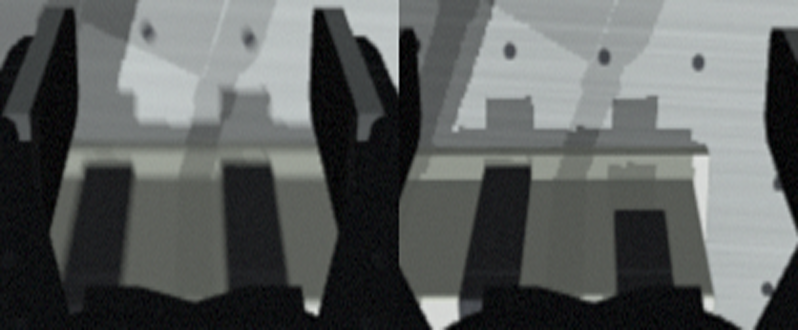

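Of the candidates, clip 4 (top view (357,172), y≈-0.32) is the short one: its +x foot ends at row 210 while the others end at row 165. Clips 2 and 3 are sound, and clip 1 (269,177) is the splayed one. I'll go for clip 4.

Emit:
drive_tool:
  claw: [58,58,58,58,58,58,58,58]
  slide:
    - [-0.362,-0.07,-0.1]
    - [-0.362,-0.07,-0.1]
    - [-0.362,-0.07,-0.1]
    - [-0.362,-0.07,-0.1]
    - [-0.362,-0.07,-0.1]
    - [-0.362,-0.07,-0.1]
    - [-0.362,-0.07,-0.1]
    - [-0.362,-0.07,-0.1]
  yaw: [0,0,0,0,0,0,0,0]

```text
time: 2.58
tool_pos: [0.5865, -0.3184, 0.3202]
tcp_rot: [-3.14, -0.081, -0.002]
wrist_force: [0.4, 0.3, 0.1]
width: 0.686
grip_force: 0.0
```

```bash
python3 - <<'E'
from h import *
c=cam('wrist','w4');s=bot.read_state();print(s['tool_pos'],s['tcp_rot'],s['width'])
P=cloud(c);g=c['color'].max(2)
for z0,z1 in((.086,.1),):
    m=(P[...,2]>z0)&(P[...,2]<z1)&(P[...,0]>.5)&(P[...,0]<.68)&(P[...,1]<-.05)
    k,l,st,_=cv2.connectedComponentsWithStats(m.astype(np.uint8))
    for i in range(1,k):
        if st[i,4]>80:
            r=cv2.minAreaRect(P[l==i][:,:2].astype(np.float32)*1000);print(st[i],np.round(r[0],1),np.round(r[1]),round(r[2],1),np.median(P[l==i][:,2]))
cv2.imwrite('pics/w4b.png',cv2.resize(c['color'][:,:,::-1],(640,480)))
E
```

```text
[ 0.58716485 -0.31847373  0.32052735] [3.13996335e+00 8.22717101e-02 2.97579446e-03] 0.6813583895283623
[  11  171   62   79 3645] [ 575.8 -161.7] [61. 32.] 2.5 0.09402010742043654
[ 125  170   51   79 3305] [ 581.  -242.7] [61. 31.] 2.9 0.09406610515588795
[ 238  170   42   79 3130] [ 585.3 -323.5] [60. 30.] 3.2 0.09407794515442489
```

View pics/w4b.png

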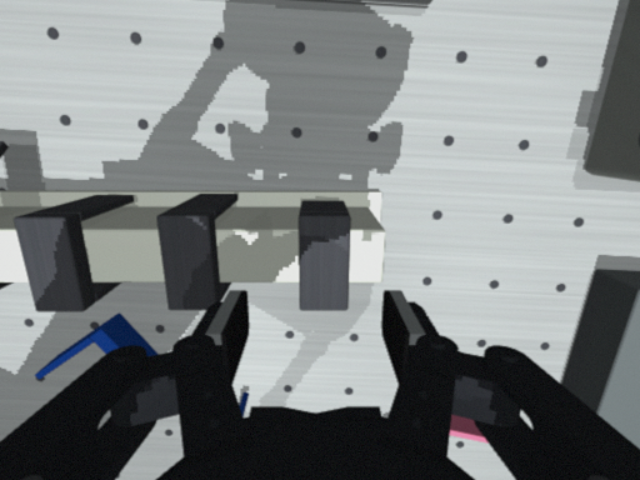

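The wrist view shows clip 4 at (324,255), about 5 mm to the -y side of the finger centre, with no neighbour in the way. I'll correct for that and go down.

Emit:
drive_tool:
  claw: [58,58,58,58,58,58]
  slide:
    - [-0.003,-0.01,0]
    - [-0.003,-0.01,-0.05]
    - [-0.003,-0.01,-0.1]
    - [-0.003,-0.01,-0.125]
    - [-0.003,-0.01,-0.129]
    - [-0.003,-0.01,-0.129]
  yaw: [0,0,0,0,0,0]

```text
time: 3.13
tool_pos: [0.5848, -0.3238, 0.2539]
tcp_rot: [-3.139, -0.082, 0.003]
wrist_force: [-0.0, -0.4, 0.6]
width: 0.681
grip_force: 0.0
```

Emit:
drive_tool:
  claw: [20,20,20,20,20,20,20,20]
  slide:
    - [0,0,0]
    - [0,0,0]
    - [0,0,0]
    - [0,0,0]
    - [0,0,0]
    - [0,0,0]
    - [0,0,0]
    - [0,0,0]
  yaw: [0,0,0,0,0,0,0,0]
  newtons: 50

```text
time: 3.8
tool_pos: [0.5855, -0.3246, 0.2574]
tcp_rot: [3.139, 0.081, 0.005]
wrist_force: [0.7, -0.3, 6.6]
width: 0.334
grip_force: 51.9
```

Emit:
drive_tool:
  claw: [20,20,20,20,20,20,20]
  slide:
    - [0,0,0.02]
    - [0,0,0.07]
    - [0,0,0.14]
    - [0,0,0.21]
    - [0,0,0.28]
    - [0,0,0.35]
    - [0,0,0.386]
  yaw: [0,0,0,0,0,0,0]

```text
time: 4.38
tool_pos: [0.5847, -0.3242, 0.4539]
tcp_rot: [3.137, 0.081, 0.008]
wrist_force: [0.1, -0.8, -1.2]
width: 0.33
grip_force: 51.1
```

Emit:
drive_tool:
  claw: [20,20,20,20,20,20,20,20]
  slide:
    - [-0.003,0.07,0]
    - [-0.006,0.14,0]
    - [-0.009,0.21,0]
    - [-0.012,0.28,0]
    - [-0.015,0.35,0]
    - [-0.018,0.42,0]
    - [-0.021,0.5,0]
    - [-0.024,0.57,0]
  yaw: [0,-0.01,-0.02,-0.03,-0.04,-0.05,-0.06,-0.07]

```text
time: 5.05
tool_pos: [0.5716, -0.0371, 0.4479]
tcp_rot: [-3.13, 0.267, 0.002]
wrist_force: [0.0, 0.3, -1.9]
width: 0.33
grip_force: 51.1
```

Emit:
drive_tool:
  claw: [20,20,20,20,20,20,20,20]
  slide:
    - [-0.003,0.07,0]
    - [-0.006,0.14,0]
    - [-0.009,0.21,0]
    - [-0.012,0.28,0]
    - [-0.015,0.35,0]
    - [-0.018,0.42,0]
    - [-0.02,0.48,0]
    - [-0.02,0.48,0]
  yaw: [0,0,0,0,0,0,0,0]

```text
time: 5.72
tool_pos: [0.5615, 0.2056, 0.4478]
tcp_rot: [-3.128, 0.257, 0.003]
wrist_force: [0.2, -0.9, -1.6]
width: 0.335
grip_force: 51.1
```

```bash
cat > bar.py <<'E'
from h import *
import sys
c=cam('wrist',sys.argv[1]);s=bot.read_state();print(s['tool_pos'],s['tcp_rot'],s['width'],s['wrist_force'])
def bar(c):
    P=cloud(c);m=(P[...,2]>.155)&(P[...,2]<.175)&(P[...,0]>.45)&(P[...,0]<.65)&(P[...,1]>.03)&(P[...,1]<.36)
    q=P[m];print(len(q),cv2.fitLine(q[:,:2].astype(np.float32),2,0,.001,.001).ravel(),q.min(0),q.max(0),np.percentile(q[:,2],90))
bar(c);bar(np.load('pics/top1.npz'));bar(np.load('pics/side1.npz'))
cv2.imwrite(f'pics/{sys.argv[1]}b.png',cv2.resize(c['color'][:,:,::-1],(640,480)))
E
python3 bar.py w5
```

```text
[0.56170815 0.20341129 0.44771391] [ 3.13093737e+00 -2.57656334e-01 -2.55846465e-03] 0.3358337114954222 [ 0.14677438 -0.26905581 -1.19402445]
6560 [0.1665052  0.9860406  0.55696154 0.1946395 ] [0.52041083 0.05935977 0.15500052] [0.59062848 0.3357419  0.1675168 ] 0.16525629444470627
1216 [0.16581717 0.9861565  0.55480325 0.1950784 ] [0.52105552 0.05875735 0.15500134] [0.59109161 0.33391977 0.16958218] 0.16664415852490655
1250 [0.16627915 0.98607874 0.557346   0.2197097 ] [0.52252393 0.06326816 0.15501186] [0.59230103 0.33680937 0.16669693] 0.1644225004827834
```

View pics/w5b.png

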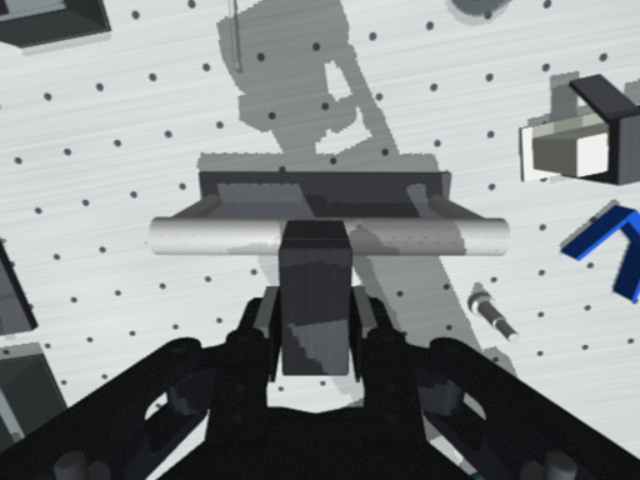

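The clip is held level, and the bar lies at rows 217-255, parallel to the fingers. The bar middle is about (0.556,0.1975). I'll place the clip 50 mm along it towards +y.

Emit:
drive_tool:
  claw: [20,20,20,20,20,20,20,20]
  slide:
    - [0.005,0.06,0]
    - [0.005,0.085,0]
    - [0.005,0.085,-0.04]
    - [0.005,0.085,-0.09]
    - [0.005,0.085,-0.14]
    - [0.005,0.085,-0.18]
    - [0.005,0.085,-0.198]
    - [0.005,0.085,-0.198]
  yaw: [0,0,0,0,0,0,0,0]

```text
time: 6.43
tool_pos: [0.564, 0.2422, 0.3458]
tcp_rot: [3.127, -0.265, -0.009]
wrist_force: [0.4, 0.0, -2.1]
width: 0.332
grip_force: 51.1
```

Emit:
drive_tool:
  claw: [20,20,20,20]
  slide:
    - [0,0,-0.004]
    - [0,0,-0.006]
    - [0,0,-0.008]
    - [0,0,-0.008]
  yaw: [0,0,0,0]

```text
time: 6.77
tool_pos: [0.5656, 0.2435, 0.3467]
tcp_rot: [-3.129, 0.264, -0.003]
wrist_force: [0.4, 0.1, -1.2]
width: 0.335
grip_force: 51.1
```

```bash
python3 - <<'E'
from h import *
c=cam('side','s6')['color'][:,:,::-1];s=bot.read_state();print(s['tool_pos'],s['tcp_rot'],s['width'],s['wrist_force'])
cv2.imwrite('pics/s6b.png',cv2.resize(c[120:350,130:330],None,fx=2.6,fy=2.6,interpolation=2))
E
```

```text
[0.56549716 0.24349428 0.34651018] [-3.12956838e+00  2.64138596e-01 -2.92101749e-03] 0.3363775084319004 [ 0.15452377  0.06060997 -2.09866651]
```

View pics/s6b.png

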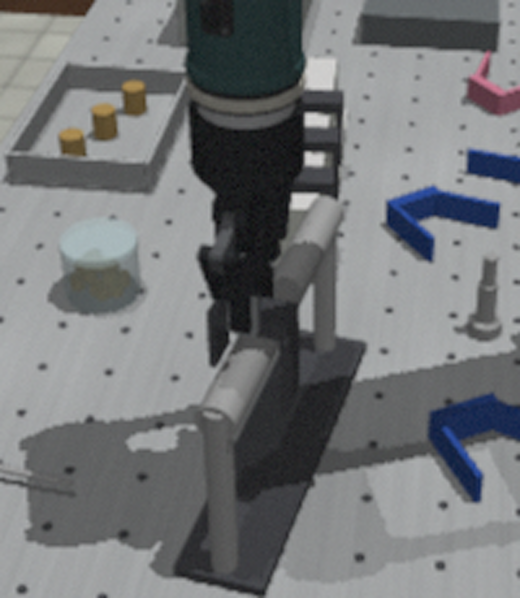

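The clip's long leg is visible at (280,370), on the near side of the bar, so it is astride. No contact has shown yet, so I'll lower a few mm more.

Emit:
drive_tool:
  claw: [20,20,20,20,20]
  slide:
    - [0,0,-0.003]
    - [0,0,-0.006]
    - [0,0,-0.008]
    - [0,0,-0.008]
    - [0,0,-0.008]
  yaw: [0,0,0,0,0]

```text
time: 7.23
tool_pos: [0.5653, 0.2435, 0.3423]
tcp_rot: [-3.13, 0.264, -0.001]
wrist_force: [-1.5, -1.2, 5.0]
width: 0.334
grip_force: 51.8
```

Contact at +5 N. Releasing slowly.

Emit:
drive_tool:
  claw: [32,34,36,40,46,52,56,56]
  slide:
    - [0,0,0]
    - [0,0,0]
    - [0,0,0]
    - [0,0,0]
    - [0,0,0]
    - [0,0,0]
    - [0,0,0]
    - [0,0,0]
  yaw: [0,0,0,0,0,0,0,0]

```text
time: 7.9
tool_pos: [0.5651, 0.2434, 0.3411]
tcp_rot: [3.13, -0.264, -0.0]
wrist_force: [0.2, -0.6, 0.1]
width: 0.657
grip_force: 0.0
```

Emit:
drive_tool:
  claw: [56,56,56,56,56,56]
  slide:
    - [0,0,0]
    - [0,0,0.02]
    - [0,0,0.06]
    - [0,0,0.12]
    - [0,0,0.16]
    - [0,0,0.2]
  yaw: [0,0,0,0,0,0]

```text
time: 8.4
tool_pos: [0.5652, 0.2434, 0.4438]
tcp_rot: [-3.13, 0.264, -0.003]
wrist_force: [0.1, 0.0, -0.3]
width: 0.659
grip_force: 0.0
```

```bash
python3 - <<'E'
from h import *
c=cam('side','s7')['color'][:,:,::-1];s=bot.read_state();print(s['tool_pos'],s['tcp_rot'],s['width'],s['wrist_force'])
cv2.imwrite('pics/s7b.png',cv2.resize(c[120:350,130:330],None,fx=2.6,fy=2.6,interpolation=2))
w=cam('wrist','w7');P=cloud(w)
m=(P[...,2]>.168)&(P[...,2]<.2)&(P[...,0]>.5)&(P[...,0]<.64)&(P[...,1]>.1)&(P[...,1]<.33)
q=P[m];print(len(q),q.min(0),q.max(0),np.polyfit(q[:,0],q[:,2],1),cv2.minAreaRect(q[:,:2].astype(np.float32)*1000))
E
```

```text
[0.56609885 0.24377311 0.44885507] [-3.12643512  0.26382515 -0.01302988] 0.6574322732096234 [ 1.50767591 -0.37908801  3.36304498]
2212 [0.53195001 0.2244699  0.16810307] [0.5962624  0.26293312 0.18305782] [0.04789624 0.15199564] ((564.118896484375, 243.97836303710938), (30.014999389648438, 60.95903396606445), 80.34259796142578)
```

View pics/s7b.png

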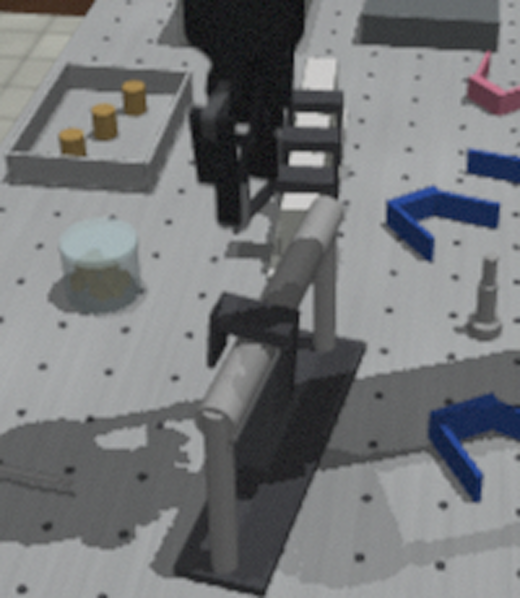

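The short clip hangs astride the bar at (250,320) with a 3° tilt, and the block now has three clips. Next is the splayed clip.

Emit:
drive_tool:
  claw: [58,58,58,58,58,58,58,58]
  slide:
    - [0,-0.07,0]
    - [0,-0.15,0]
    - [0,-0.23,0]
    - [0,-0.31,0]
    - [0.01,-0.39,-0.01]
    - [0.01,-0.47,-0.01]
    - [0.017,-0.55,-0.02]
    - [0.017,-0.6,-0.04]
  yaw: [0.01,0.03,0.05,0.07,0.07,0.07,0.07,0.07]

```text
time: 9.17
tool_pos: [0.5737, -0.06, 0.422]
tcp_rot: [3.139, 0.078, 0.004]
wrist_force: [0.3, 0.4, -0.7]
width: 0.678
grip_force: 0.0
```

Emit:
drive_tool:
  claw: [58,58,58,58,58,58]
  slide:
    - [0,-0.04,-0.05]
    - [0,-0.054,-0.1]
    - [0,-0.054,-0.18]
    - [0,-0.054,-0.21]
    - [0,-0.054,-0.21]
    - [0,-0.054,-0.21]
  yaw: [0,0,0,0,0,0]

```text
time: 9.67
tool_pos: [0.5729, -0.0836, 0.3147]
tcp_rot: [-3.14, -0.081, 0.005]
wrist_force: [0.0, 0.1, -0.4]
width: 0.679
grip_force: 0.0
```

```bash
python3 - <<'E'
from h import *
c=cam('wrist','w8');s=bot.read_state();print(s['tool_pos'],s['tcp_rot'],s['width'])
P=cloud(c)
m=(P[...,2]>.089)&(P[...,2]<.1)&(P[...,0]>.5)&(P[...,0]<.68)&(P[...,1]<.05)
k,l,st,_=cv2.connectedComponentsWithStats(m.astype(np.uint8))
for i in range(1,k):
    if st[i,4]>80:
        r=cv2.minAreaRect(P[l==i][:,:2].astype(np.float32)*1000);print(st[i],np.round(r[0],1),np.round(r[1]),round(r[2],1),np.median(P[l==i][:,2]))
E
```

```text
[ 0.57387054 -0.08358412  0.31661179] [3.14049481e+00 8.11186117e-02 2.77816998e-04] 0.6794519941343001
[ 231  169   43   80 3293] [573.3 -83.6] [60. 30.] 2.9 0.09410561376002438
[ 441  169   64   80 3628] [ 581.4 -242.2] [60. 32.] 2.7 0.09396133283255872
[ 334  171   52   79 3384] [ 576.2 -160.7] [60. 30.] 2.9 0.09404932262485503
```

Emit:
drive_tool:
  claw: [58,58,58,58,58,58]
  slide:
    - [0.008,0,-0.01]
    - [0.008,0,-0.05]
    - [0.008,0,-0.09]
    - [0.008,0,-0.11]
    - [0.008,0,-0.117]
    - [0.008,0,-0.117]
  yaw: [0,0,0,0,0,0]

```text
time: 10.22
tool_pos: [0.5778, -0.0834, 0.2576]
tcp_rot: [-3.14, -0.081, 0.001]
wrist_force: [0.3, -0.4, 0.5]
width: 0.68
grip_force: 0.0
```

Emit:
drive_tool:
  claw: [20,20,20,20,20,20,20,20]
  slide:
    - [0,0,0]
    - [0,0,0]
    - [0,0,0]
    - [0,0,0]
    - [0,0,0]
    - [0,0,0]
    - [0,0,0]
    - [0,0,0]
  yaw: [0,0,0,0,0,0,0,0]
  newtons: 55

```text
time: 10.88
tool_pos: [0.5785, -0.0837, 0.2595]
tcp_rot: [3.14, 0.081, 0.005]
wrist_force: [0.6, 1.7, 5.7]
width: 0.333
grip_force: 55.2
```

Emit:
drive_tool:
  claw: [20,20,20,20,20,20,20]
  slide:
    - [0,0,0.02]
    - [0,0,0.07]
    - [0,0,0.14]
    - [0,0,0.21]
    - [0,0,0.28]
    - [0,0,0.35]
    - [0,0,0.386]
  yaw: [0,0,0,0,0,0,0]

```text
time: 11.47
tool_pos: [0.5778, -0.0837, 0.456]
tcp_rot: [3.139, 0.081, 0.009]
wrist_force: [0.4, 1.0, -1.5]
width: 0.331
grip_force: 54.8
```

Emit:
drive_tool:
  claw: [20,20,20,20,20,20,20,20]
  slide:
    - [-0.01,0.07,0]
    - [-0.02,0.14,0]
    - [-0.03,0.21,0]
    - [-0.04,0.28,0]
    - [-0.05,0.35,0]
    - [-0.06,0.42,0]
    - [-0.06,0.463,0]
    - [-0.06,0.463,0]
  yaw: [0,-0.01,-0.02,-0.03,-0.04,-0.05,-0.06,-0.07]

```text
time: 12.13
tool_pos: [0.5465, 0.1517, 0.4504]
tcp_rot: [-3.129, 0.26, 0.003]
wrist_force: [-0.6, -0.4, -1.2]
width: 0.33
grip_force: 55.1
```

Emit:
drive_tool:
  claw: [20,20,20,20,20,20,20,20]
  slide:
    - [0,0,0]
    - [0,0,0]
    - [0,0,0]
    - [0,0,0]
    - [0,0,-0.04]
    - [0,0,-0.06]
    - [0,0,-0.06]
    - [0,0,-0.06]
  yaw: [0,0,0,0,0,0,0,0]

```text
time: 12.8
tool_pos: [0.5473, 0.1473, 0.4194]
tcp_rot: [3.129, -0.265, -0.004]
wrist_force: [0.0, -0.3, -2.6]
width: 0.332
grip_force: 55.1
```

```bash
python3 bar.py w9; python3 - <<'E'
from h import *
P=cloud(np.load('pics/w9.npz'))
m=(P[...,2]>.23)&(P[...,2]<.27)&(P[...,1]>.12)&(P[...,1]<.18)&(P[...,0]>.52)
m[:,:200]=0;m[:,305:]=0
q=P[m];print(len(q),q.min(0),q.max(0),np.polyfit(q[:,0],q[:,2],1))
E
```

```text
[0.54764462 0.14747747 0.42048067] [ 3.13011612e+00 -2.65090184e-01 -1.45099209e-03] 0.32616033045853676 [-0.01521666 -0.95683896 -2.4471817 ]
7583 [0.16936943 0.9855526  0.5589226  0.20120987] [0.52074298 0.05943494 0.15500411] [0.59709456 0.33569866 0.17497623] 0.16562946651058355
1216 [0.16581717 0.9861565  0.55480325 0.1950784 ] [0.52105552 0.05875735 0.15500134] [0.59109161 0.33391977 0.16958218] 0.16664415852490655
1250 [0.16627915 0.98607874 0.557346   0.2197097 ] [0.52252393 0.06326816 0.15501186] [0.59230103 0.33680937 0.16669693] 0.1644225004827834
7218 [0.52001315 0.12008675 0.23000522] [0.58189874 0.17218242 0.26997381] [-0.25667143  0.39386286]
```

Emit:
drive_tool:
  claw: [20,20,20,20,20,20]
  slide:
    - [0,0,-0.03]
    - [0,0,-0.07]
    - [0,0,-0.11]
    - [0,0,-0.135]
    - [0,0,-0.142]
    - [0,0,-0.142]
  yaw: [0,0,0,0,0,0]

```text
time: 13.35
tool_pos: [0.5474, 0.1478, 0.3489]
tcp_rot: [3.13, -0.264, -0.003]
wrist_force: [0.7, 0.4, -2.8]
width: 0.333
grip_force: 55.1
```

Emit:
drive_tool:
  claw: [20,20,20,20,20,20]
  slide:
    - [0,0,-0.002]
    - [0,0,-0.005]
    - [0,0,-0.008]
    - [0,0,-0.01]
    - [0,0,-0.01]
    - [0,0,-0.01]
  yaw: [0,0,0,0,0,0]

```text
time: 13.85
tool_pos: [0.5477, 0.1479, 0.3449]
tcp_rot: [-3.13, 0.264, -0.001]
wrist_force: [-0.0, 0.5, -2.6]
width: 0.327
grip_force: 55.1
```

Emit:
drive_tool:
  claw: [20,20,20,20,20]
  slide:
    - [0,0,-0.002]
    - [0,0,-0.004]
    - [0,0,-0.006]
    - [0,0,-0.006]
    - [0,0,-0.006]
  yaw: [0,0,0,0,0]

```text
time: 14.27
tool_pos: [0.5478, 0.1479, 0.3445]
tcp_rot: [-3.13, 0.264, -0.002]
wrist_force: [-5.6, -1.5, 10.7]
width: 0.327
grip_force: 56.5
```

Contact. Releasing, then rising.

Emit:
drive_tool:
  claw: [32,34,36,40,46,52,56,56]
  slide:
    - [0,0,0]
    - [0,0,0]
    - [0,0,0]
    - [0,0,0]
    - [0,0,0]
    - [0,0,0]
    - [0,0,0]
    - [0,0,0]
  yaw: [0,0,0,0,0,0,0,0]

```text
time: 14.93
tool_pos: [0.5476, 0.1479, 0.3415]
tcp_rot: [3.13, -0.264, -0.0]
wrist_force: [0.5, 0.5, 0.6]
width: 0.654
grip_force: 0.0
```

Emit:
drive_tool:
  claw: [56,56,56,56,56,56,56]
  slide:
    - [0,0,0]
    - [0,0,0.02]
    - [0,0,0.06]
    - [0,0,0.12]
    - [0,0,0.18]
    - [0,0,0.25]
    - [0,0,0.25]
  yaw: [0,0,0,0,0,0,0]

```text
time: 15.52
tool_pos: [0.5491, 0.1482, 0.4764]
tcp_rot: [-3.126, 0.264, -0.021]
wrist_force: [1.6, -0.2, 1.3]
width: 0.655
grip_force: 0.0
```

Emit:
drive_tool:
  claw: [56,56,56,56,56,56,56,56]
  slide:
    - [0,-0.07,0]
    - [0,-0.15,0]
    - [0,-0.23,0]
    - [0,-0.31,0]
    - [0,-0.39,0]
    - [0,-0.45,0]
    - [0,-0.45,0]
    - [0,-0.45,0]
  yaw: [0,0,0,0,0,0,0,0]

```text
time: 16.18
tool_pos: [0.5475, -0.0787, 0.4673]
tcp_rot: [-3.13, 0.27, -0.001]
wrist_force: [-0.1, 0.8, 0.7]
width: 0.656
grip_force: 0.0
```

```bash
python3 - <<'E'
from h import *
t=cam('top','t10');c=cam('side','s10')
a=cv2.resize(c['color'][130:350,170:310,::-1],None,fx=2.7,fy=2.7,interpolation=2);b=cv2.resize(t['color'][90:260,90:380,::-1],None,fx=1.4,fy=1.4,interpolation=2)
o=np.zeros((600,800,3),np.uint8);o[:a.shape[0],:a.shape[1]]=a;o[:b.shape[0],385:385+b.shape[1]]=b[:,:415];cv2.imwrite('pics/end.png',o)
for z in(t,c):
    P=cloud(z);m=(P[...,2]>.169)&(P[...,2]<.22)&(P[...,0]>.5)&(P[...,0]<.64)&(P[...,1]>.05)&(P[...,1]<.33)
    k,l,st,_=cv2.connectedComponentsWithStats(m.astype(np.uint8))
    for i in range(1,k):
        if st[i,4]>20: q=P[l==i];print(q.mean(0).round(4),q.min(0).round(3),q.max(0).round(3),np.polyfit(q[:,0],q[:,2],1)[0])
print(bot.read_state()['tool_pos'])
E
```

```text
[0.5644 0.2411 0.1796] [0.533 0.223 0.169] [0.596 0.262 0.186] 0.0807800854832856
[0.5431 0.1467 0.1794] [0.512 0.129 0.169] [0.574 0.166 0.185] -0.03711582804909509
[0.5431 0.1549 0.1766] [0.513 0.132 0.169] [0.576 0.171 0.182] -0.011878545293421423
[0.5656 0.2491 0.1769] [0.534 0.227 0.169] [0.596 0.265 0.182] 0.052858500917318155
[ 0.54758723 -0.0767532   0.46710454]
```

View pics/end.png

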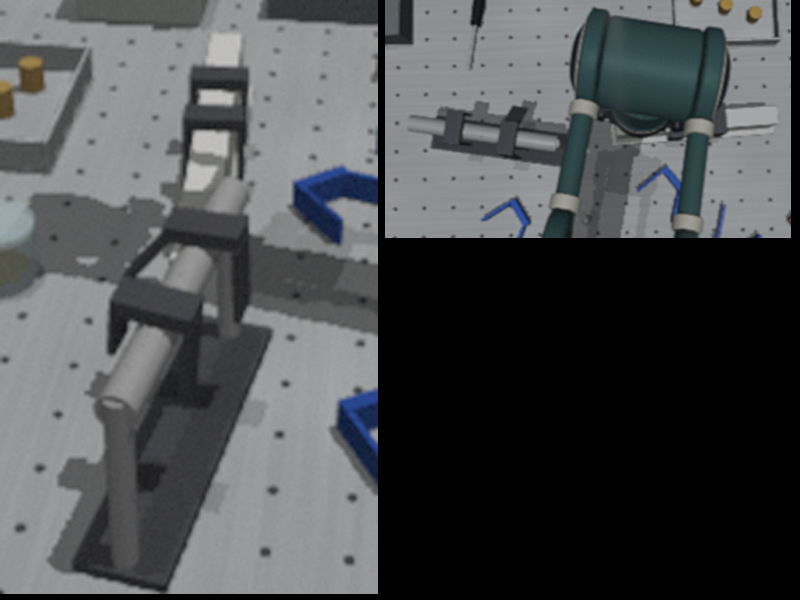

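Both clips hang astride the bar, at (155,300) and (205,225), and are nearly level. The two sound clips are still on the block at (218,75) and (215,115), and the arm is clear. Handing in.

```bash
python3 -c "
from workcell import bot
print(bot.finish_job())"
```

```text
the job is handed in; nothing more can be done
None
```

I hung both misshapen clips astride the reject bar and handed the job in after about 16 s of the 58 s limit; no verdict came back, but my last images showed both hanging nearly level and the two sound clips still on the block.

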